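# Release the carton jig with the T-key and close its jaw

## Robot

A 6-joint arm with a two-finger parallel gripper is mounted at the origin on the work surface. World frame = base frame: x ahead of the robot, y to its left, z up, the work surface at z = 0. Lengths are in m, angles in rad, forces in N, time in s.
With the tool pointing down it reaches from about 0.225 to 0.875 m from the base axis. Payload 3.4 kg.
Tool frame: the origin (TCP) lies on the front face of the gripper's body, between the roots of the fingers; the fingertips stand 73 mm ahead of it and the grasp point (between the pads) lies 54 mm ahead of it; z points along the fingers, y is the line along which they close (so a half turn about z gives the same grasp; the last joint's range is limited). The gripper opens to 85 mm and grips with 20 to 120 N. Pads are 22 mm wide; open, the fingers measure 114 mm over their backs; the gripper's body (76 mm by 85 mm) begins 54 mm behind the grasp point. The pads swing forward as they close: fully open they stand 13 mm farther back than shut.
Start: joints at [1.222, 0.276, 1.505, -0, 1.361, -0.121], TCP at [0.13, 0.56, 0.304] pointing down, gripper open.
Joint ranges: [-2.89, 2.89], [-0.75, 2.08], [0.22, 2.7], [-1.18, 4.32], [0.11, 2.71], [-2.7, 2.7]. Speed limits (rad/s): [2.57, 2.57, 3.14, 3.14, 3.14, 3.14].

## Interface

Orientations are given as a rotation vector (axis times angle).
In Python, from plant import sensors, cams, env gives the robot as it stands.
- The arm moves only by the shell command python3 -m handwheel 'ROWS' [OPENING]. ROWS is JSON, a list of rows, each an object with "travel": the shift along the tool's x, y, z in units of 25 mm (1.0 is 25 mm), a list of three; "spin": the turn about the tool's z in units of 5 degrees (1.0 is 5 degrees). In form: [{"travel": [x, y, z], "spin": spin}, ...]. A call has 1 to 5 rows; each row shifts and turns the commanded pose from where the row before left it, along the tool's axes as they then stand; what a row does not reach is not made up. A row lasts 1/10 s, in which the tool goes at most 50 mm and 8.59 degrees, less where a joint would pass 70% of its speed; a pose out of reach is approached as far as the arm can. A call is refused whole if a number of a shift passes 1 or a number of a turn 1, either way. A call with a gripper value outside its range is refused whole. OPENING is the gripper's target within -1 to 1 (fully open at 1, half-way at 0, shut at -1), set as the call begins (- or left out, the last holds). The fingers move at their own pace and stop on an object; the grip force is fixed at half the most. Time passes only in rows, so rows that do not move let the fingers close. It gives the time, the measured TCP pose, the force, the opening and the grip force at its end, in the units of the state.
- sensors.get_obs(): the state, without advancing time (a new reading comes with each control period).
- cams.capture(name): name is "scene" or "top" or "wrist"; returns a dict with "image" (480x640x3 uint8, blue, green, red), "z_map" (480x640 float32, m along the optical axis (not along the pixel's ray), 0 where there is no reading), "camera_matrix" (3x3 intrinsics, pixels), "k1" (the pictures are not rectified: a ray, as slopes to the right and down, at radius r is drawn at 1 + k1 r^2 times it, then the intrinsics apply), "view" (4x4, takes a point from world to camera coordinates); the wrist camera has in their place "mount" (4x4, takes a point from camera to tool coordinates, whose origin is the TCP and whose axes are the flange's). Camera axes: x right, y down, z forward; pixel columns grow to the right and rows downward; lengths in m; the calibration is good to about 2 mm. A picture is of the moment at which its call begins: read the wrist's pose just before it.
- env.sign_off(): hands the job in; it is judged then, once.
The state is a dict: "clock": time; "joint_pos": joint angles; "qd": joint speeds; "joint_torque": joint torques, N m; "ee_pos": TCP position; "tool_rot": TCP orientation; "contact_force": force on the tool from outside, world axes, zero at the start; "wrist_torque": the same for the moment, N m; "width": opening from 0.0 (shut) to 1.0 (fully open); "gripper_force": force on a finger pad.
Only numpy, scipy, OpenCV 4.12 (cv2) and the standard library are available. Lean on these libraries where they do the work, as an engineer would, in place of code of your own. Each camera call takes 0.05 s, during which the arm holds its last target. There are 200 camera calls.

## Task

The jaw of the carton jig is locked. Take the T-shaped key from its wooden stand, put it down the lock well until its collar rests on the housing, turn it clockwise to the stop to draw the bolt, and leave the key standing in the lock. Then push the jaw up against the carton until the carton sits square and snug, without gaps, between jaw and end fence; leave the other things on the desk where they are.

Things in the scene. Friction and masses are not known exactly. Their poses are not given: they have to be found in the camera images.
- jig: Aluminium carton jig, fixed to the desk. Bed 150 (x) x 350 (y) x 8 mm; origin under its centre at desk height, z up. Along its y stand in order: sliding jaw (-y), carton, fixed end fence (+y, 140 mm wide, top 83 mm above the desk). Beside the jaw's track, on the +x side, stands the grey lock housing (56 x 60 mm, top 70 mm above the desk).
- fence_face (a point): Point on the end fence's inner face (the one towards the jaw), middle of its width, 45 mm above the desk. Axes as the jig's.
- lock_mouth (a point): Centre of the mouth of the lock well, at the top of the housing, 70 mm above the desk, at x = 116, y = -53 mm in the jig's frame. The well is a round bore of 34 mm, 50 mm deep down to the slotted brass rotor.
- lock_slot (a point): Centre of the rotor's top face at the bottom of the well, 50 mm below the mouth. Turns with the rotor: its x axis runs along the slot. The slot is 9 mm wide, 12 mm deep and open at both ends.
- lock (a joint): Angle of the rotor, rad: grows clockwise seen from above; 0 bolt fully out, 1.2 at the stop, bolt drawn (20 mm per rad; clears the jaw above about 0.9). Starts near 0. At 0 the slot runs along the jig's x axis. Friction 0.08 N m, stays where left. The key has about 0.12 rad of play in the slot and must turn that much farther.
- jaw (a joint): Travel of the jaw along the jig's +y, m: 0 fully parked, at most 0.125. Sliding friction 3 N, no spring, stays where it is left. A bolt from the lock housing stops it at about 0.018 while locked.
- jaw_front (a point): Point on the jaw's face towards the carton, middle of its width, 45 mm above the desk; moves with the jaw. The jaw is an upright plate 124 mm wide (jig x), 12 mm thick (jig y), from 13 to 95 mm above the desk.
- jaw_back (a point): Point on the jaw's back face, where it can be pushed towards the fence: middle of its width, 60 mm above the desk; moves with the jaw. Free space behind it.
- carton: Closed cardboard carton, loose on the bed, 100 (its x) x 140 (its y) x 75 mm high, 0.3 to 0.55 kg; origin at the centre of its underside. Its y axis runs roughly along the jig's y; it starts away from both fence and jaw and a little askew.
- key_bar (a point): Centre of the crossbar of the steel T-key (132 mm tall, upright, 0.3 kg, same after half a turn). Crossbar 95 (x) x 14 (y) x 20 (z) mm at the top; shaft 14 mm; round collar of 44 mm, its underside 62 mm below this point; flat blade 26 (x) x 6 (y) mm, its tip 122 mm below. With the collar on the lock housing this point is 132 mm above the desk, the blade 10 mm deep in the slot.
- key_tip (a point): Middle of the lower end of the key's blade. Axes as the key's: x along crossbar and blade, z up along the shaft.
- stand: Fixed wooden block 70 x 70 x 66 mm with a through bore of 31 mm in which the key hangs by its collar (underside 66 mm above the desk). Origin under its centre.
- dispenser: Tape dispenser, 60 x 120 x 86 mm, bystander. Origin under its centre.
- cup: Tall galvanised cup, 72 mm rim, 140 mm high, bystander. Origin under its centre.
- labels: Small cardboard box 100 x 75 x 45 mm, bystander. Origin under its centre.

How it is judged:
On the way, in this order (a step that is already met when the one before it is completed fails the run):
1. the key's blade is in the rotor's slot while the lock is still shut (z of key_tip in the frame of lock_mouth below -0.054 m and horizontal distance between key_tip and lock_mouth below 0.01 m and value of joint lock below 0.5 rad), for 0.1 s.
2. the lock is turned to the open end with the key in it (value of joint lock above 1 rad and z of key_tip in the frame of lock_mouth below -0.054 m and horizontal distance between key_tip and lock_mouth below 0.01 m), for 0.1 s.
3. the jaw has closed up to the carton and fence (y of jaw_front in the frame of fence_face above -0.146 m), for 0.1 s.
At the end, for the whole second after the job is handed in: The key stands in the lock (54 mm deep, within 10 mm of its axis, tilt under 0.2 rad), turned past 1.0 rad. The carton rests flat, square within 0.06 rad, within 40 mm of the bed's centre line, 74 to 86 mm from the jig origin along y; jaw and fence under 146 mm apart (all of step 2 and angle between key_tip's own z axis and vertical below 0.2 rad and y of jaw_front in the frame of fence_face above -0.146 m and angle between the y axis of carton and the y axis of jig, either way round below 0.06 rad and angle between carton's own z axis and vertical below 0.05 rad and z of carton in the frame of jig below 0.013 m and y of carton in the frame of jig between 0.074 and 0.086 m and x of carton in the frame of jig between -0.04 and 0.04 m and linear speed of carton below 0.01 m/s and velocity of joint jaw below 0.005 m/s); the robot touches nothing.
It fails at once if a bystander (tape dispenser, cup, label box) is moved more than 40 mm (distance of any of dispenser, cup, labels from where it was at the start of the episode above 0.04 m).
It also fails if it takes over 67 s, if anything falls off the work surface, if the arm or the gripper's body presses on something with over 40 N, if the wrist force passes 120 N, or if a joint passes its speed limit or range.

## Working session

There is one attempt and no reset: what is moved stays moved. The work goes in short steps, Python scripts to look and compute and a shell command to move; the robot and the scene stay as the last step left them, time stands still between calls to the robot, and variables do not carry over. Pictures are saved under pics/ and viewed, at most 10 in all, crops included, and the job is handed in when it is done.

```bash
ls; mkdir -p pics; cat > h.py <<'E'
import numpy as np,cv2
from plant import sensors,cams,env
from scipy.spatial.transform import Rotation as R
def shot(n):
    o=sensors.get_obs(); c=cams.capture(n)
    if n=='wrist':
        T=np.eye(4);T[:3,:3]=R.from_rotvec(o['tool_rot']).as_matrix();T[:3,3]=o['ee_pos']
        M=T@np.array(c['mount'])
    else: M=np.linalg.inv(np.array(c['view']))
    c['M']=M; return c
def rays(c,uv):
    K=np.array(c['camera_matrix']);uv=np.asarray(uv,float).reshape(-1,2)
    d=(uv-[K[0,2],K[1,2]])/[K[0,0],K[1,1]]
    s=d.copy()
    for _ in range(20): s=d/(1+c['k1']*(s**2).sum(1,keepdims=True))
    return np.c_[s,np.ones(len(s))]
def plane(c,uv,z):
    r=rays(c,uv)@c['M'][:3,:3].T; o=c['M'][:3,3]
    return o+r*((z-o[2])/r[:,2])[:,None]
def cloud(c):
    v,u=np.mgrid[:480,:640]; uv=np.c_[u.ravel(),v.ravel()]
    P=rays(c,uv)*c['z_map'].reshape(-1,1)
    return (P@c['M'][:3,:3].T+c['M'][:3,3]).reshape(480,640,3)
E
python3 - <<'E'
from h import *
print(sensors.get_obs())
for n in('top','scene'):
    c=shot(n);cv2.imwrite(f'pics/{n}0.png',c['image']);np.savez(f'{n}0.npz',**c)
    print(n,c['M'][:3,3],c['k1'],(c['z_map']>0).mean())
E
```

```text
pics
{'clock': 0.0, 'joint_pos': array([ 1.22202024e+00,  2.76581797e-01,  1.50613353e+00,  3.95226518e-05,
        1.36071841e+00, -1.21005678e-01]), 'qd': array([ 0.00083286,  0.00026896,  0.00053663, -0.00112941, -0.00042266,
       -0.00302534]), 'joint_torque': array([-1.58687097e-03, -4.16769791e+01, -2.45806271e+01, -4.66463280e-04,
        1.09372748e-02,  3.81266568e-05]), 'ee_pos': array([0.1296972 , 0.55976837, 0.30304697]), 'tool_rot': array([-3.56967843e-01, -3.12077592e+00,  2.79800360e-03]), 'contact_force': array([ 0.04716373,  0.6505618 , -0.21069569]), 'wrist_torque': array([-0.01013082,  0.01946862,  0.01324224]), 'gripper_force': 0.0, 'width': 1.0025818678266556}
top [ 0.39109965 -0.00677409  1.07073382] -0.06801320706394401 0.99599609375
scene [ 0.91594184 -0.19216867  0.8277532 ] 0.013277036942080555 0.9959635416666667
```

View pics/top0.png

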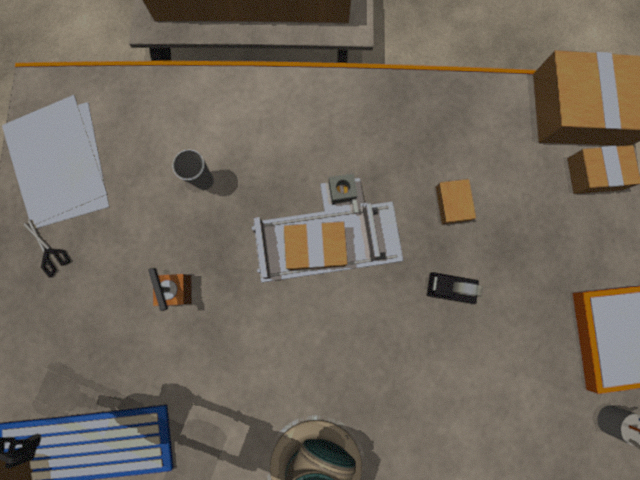

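View pics/scene0.png

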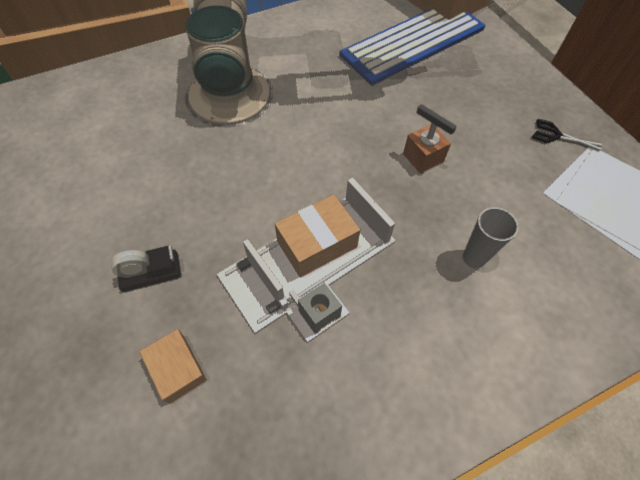

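The top view shows the fence at (262,248), carton (316,245), jaw (374,232), lock housing (343,188), key crossbar (160,288) on its stand (172,289), cup (190,167), labels (457,200) and dispenser (453,288). The scene view agrees with this.

```bash
python3 - <<'E'
from h import *
L=lambda n:{k:v for k,v in np.load(n+'0.npz').items()}
for n,boxes in (('top',dict(bar=(130,255,200,325,.125,.15),stand=(130,255,200,325,.05,.075),hous=(320,165,370,210,.06,.08),fence=(245,205,275,290,.075,.09),jaw=(355,195,392,270,.085,.105),carton=(276,212,355,280,.075,.092),cup=(165,140,215,195,.12,.15))),
 ('scene',dict(bar=(400,90,470,180,.12,.15),hous=(280,270,360,345,.06,.08),fence=(330,170,400,250,.075,.09),jaw=(230,230,300,310,.085,.105),carton=(265,190,365,280,.075,.092)))):
    c=L(n);P=cloud(c)
    print(n,'desk z',np.median(P[:,:,2][np.abs(P[:,:,2])<.03]))
    for k,(u0,v0,u1,v1,a,b) in boxes.items():
        z=P[...,2];m=np.zeros(z.shape,bool);m[v0:v1,u0:u1]=1;m&=(z>a)&(z<b)
        Q=P[m]
        if len(Q)<10: print(k,len(Q));continue
        zz=np.median(Q[:,2])
        r=cv2.minAreaRect(Q[:,:2].astype(np.float32))
        bx=cv2.boxPoints(r); e=[bx[1]-bx[0],bx[2]-bx[1]];e=max(e,key=np.linalg.norm)
        print(k,len(Q),'z',zz.round(4),'c',np.round(r[0],4),'size',np.round(r[1],3),'longdir',round(np.degrees(np.arctan2(e[1],e[0]))%180,1),'mean',Q[:,:2].mean(0).round(4))
E
```

```text
top desk z 0.0015392751091954926
bar 371 z 0.1382 c [0.4026 0.3445] size [0.093 0.017] longdir 22.0 mean [0.4027 0.3423]
stand 672 z 0.0675 c [0.403  0.3445] size [0.07  0.072] longdir 93.4 mean [0.4042 0.3333]
hous 485 z 0.071 c [ 0.6375 -0.0635] size [0.091 0.073] longdir 10.2 mean [ 0.6519 -0.0548]
fence 402 z 0.0837 c [0.5037 0.1336] size [0.14  0.015] longdir 9.6 mean [0.503 0.133]
jaw 314 z 0.096 c [ 0.5466 -0.122 ] size [0.124 0.013] longdir 9.5 mean [ 0.5459 -0.1214]
carton 2670 z 0.0844 c [0.5119 0.0085] size [0.101 0.14 ] longdir 95.0 mean [0.5108 0.0085]
cup 365 z 0.1358 c [0.6787 0.2943] size [0.073 0.071] longdir 39.5 mean [0.6814 0.2978]
scene desk z -0.0002329547611265026
bar 477 z 0.1352 c [0.4063 0.3438] size [0.096 0.019] longdir 20.8 mean [0.409  0.3422]
hous 827 z 0.0692 c [ 0.644  -0.0659] size [0.084 0.081] longdir 9.5 mean [ 0.6559 -0.0552]
fence 1376 z 0.0822 c [0.5028 0.0884] size [0.138 0.136] longdir 84.7 mean [0.5207 0.0816]
jaw 440 z 0.0938 c [ 0.5558 -0.0978] size [0.109 0.115] longdir 164.3 mean [ 0.5523 -0.1202]
carton 3250 z 0.0823 c [0.514  0.0057] size [0.104 0.268] longdir 95.3 mean [0.5166 0.0093]
```

```bash
r='{"travel":[-0.9,-0.42,0],"spin":0}'
python3 -m handwheel '[{"travel":[-0.9,-0.42,0],"spin":0},{"travel":[-0.9,-0.42,0],"spin":0},{"travel":[-0.9,-0.42,0],"spin":0},{"travel":[-0.9,-0.42,0],"spin":0},{"travel":[-0.9,-0.42,0],"spin":0}]' 1
python3 -m handwheel '[{"travel":[-0.9,-0.42,0],"spin":0},{"travel":[-0.9,-0.42,0],"spin":0},{"travel":[-0.9,-0.42,0],"spin":0},{"travel":[-0.9,-0.42,0],"spin":0},{"travel":[-0.9,-0.42,0],"spin":0}]'
python3 -m handwheel '[{"travel":[-0.9,-0.42,0],"spin":0},{"travel":[-0.9,-0.42,0],"spin":0},{"travel":[-0.9,-0.42,0],"spin":0},{"travel":[-0.9,-0.42,0],"spin":0},{"travel":[0,0,0],"spin":-1}]'
python3 -m handwheel '[{"travel":[0,0,0],"spin":-1},{"travel":[0,0,0],"spin":-1},{"travel":[0,0,0],"spin":-1},{"travel":[0,0,0],"spin":-1},{"travel":[0,0,0],"spin":-1}]'
python3 -m handwheel '[{"travel":[0,0,0],"spin":-0.9},{"travel":[0,0,0],"spin":0},{"travel":[0,0,0],"spin":0}]'
python3 - <<'E'
from h import *
o=sensors.get_obs();print(o['joint_pos'],o['clock'])
c=shot('wrist');cv2.imwrite('pics/w1.png',c['image']);P=cloud(c)
for a,b in((.125,.15),(.05,.075)):
    m=(P[...,2]>a)&(P[...,2]<b)&(np.hypot(P[...,0]-.403,P[...,1]-.344)<.09);Q=P[m]
    if len(Q)<10: print(len(Q)); continue
    r=cv2.minAreaRect(Q[:,:2].astype(np.float32));bx=cv2.boxPoints(r);e=max([bx[1]-bx[0],bx[2]-bx[1]],key=np.linalg.norm)
    print(len(Q),np.median(Q[:,2]),np.round(r[0],4),np.round(r[1],4),np.degrees(np.arctan2(e[1],e[0]))%180,Q.mean(0))
T=R.from_rotvec(o['tool_rot']).as_matrix();print('tool y head',np.degrees(np.arctan2(T[1,1],T[0,1])),T[:,2])
E
```

```text
clock: 0.6
ee_pos: [0.2281, 0.4828, 0.3035]
tool_rot: [-0.357, -3.121, 0.001]
contact_force: [-0.5, 0.4, -0.5]
width: 0.998
gripper_force: 0.0
clock: 1.1
ee_pos: [0.3259, 0.4062, 0.3035]
tool_rot: [-0.357, -3.121, 0.001]
contact_force: [0.5, -0.4, 1.2]
width: 0.995
gripper_force: 0.0
clock: 1.6
ee_pos: [0.4057, 0.3441, 0.3034]
tool_rot: [0.222, 3.133, -0.002]
contact_force: [-1.0, -0.3, -0.3]
width: 1.0
gripper_force: 0.0
clock: 2.1
ee_pos: [0.4033, 0.3457, 0.3034]
tool_rot: [0.468, -3.106, 0.001]
contact_force: [0.4, 0.0, 0.2]
width: 1.002
gripper_force: 0.0
clock: 2.4
ee_pos: [0.4034, 0.3457, 0.3036]
tool_rot: [0.582, -3.087, 0.0]
contact_force: [0.0, -0.2, -0.8]
width: 0.998
gripper_force: 0.0
[ 5.77524341e-01  2.10484881e-01  1.59603667e+00  3.97497335e-05
  1.33563341e+00 -1.36595722e+00] 2.4
3119 0.1372920448012569 [0.4054 0.346 ] [0.0947 0.0139] 20.86086 [0.40274921 0.34478568 0.13710914]
5326 0.06581261264133054 [0.4058 0.3459] [0.0704 0.0703] 3.8512454 [0.40384862 0.34540134 0.06667218]
tool y head 111.35276124047809 [-4.92216013e-04 -2.74607019e-04 -9.99999841e-01]
```

View pics/w1.png

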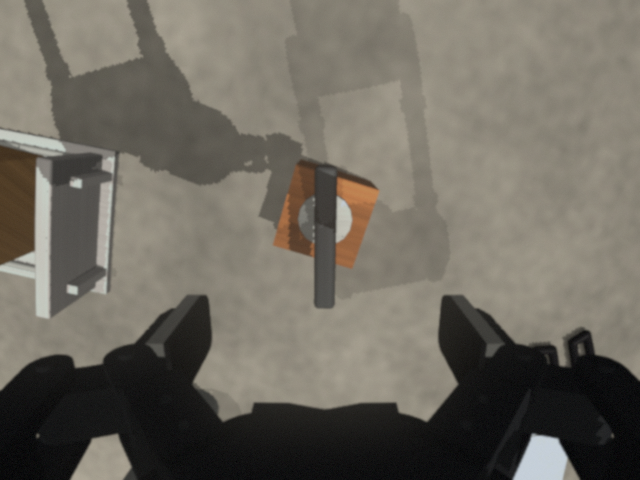

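The wrist view shows the crossbar at (325,237), aligned with the fingers and centred within 2 mm. I'll descend and grip.

```bash

python3 -m handwheel '[{"travel":[-0.08,0,0.9],"spin":0},{"travel":[0,0,1],"spin":0},{"travel":[0,0,1],"spin":0},{"travel":[0,0,1],"spin":0},{"travel":[0,0,0.9],"spin":0}]'
python3 -m handwheel '[{"travel":[0,0,0.1],"spin":0},{"travel":[0,0,0],"spin":0},{"travel":[0,0,0],"spin":0},{"travel":[0,0,0],"spin":0},{"travel":[0,0,0],"spin":0}]' -1
python3 -m handwheel '[{"travel":[0,0,0],"spin":0},{"travel":[0,0,0],"spin":0},{"travel":[0,0,0],"spin":0},{"travel":[0,0,0],"spin":0},{"travel":[0,0,0],"spin":0}]'
python3 -m handwheel '[{"travel":[0,0,0],"spin":0},{"travel":[0,0,0],"spin":0},{"travel":[0,0,0],"spin":0},{"travel":[0,0,0],"spin":0},{"travel":[0,0,-0.2],"spin":0}]'
```

```text
clock: 2.95
ee_pos: [0.4052, 0.3464, 0.1828]
tool_rot: [0.583, -3.087, 0.0]
contact_force: [0.1, 0.4, -0.2]
width: 1.001
gripper_force: 0.0
clock: 3.45
ee_pos: [0.406, 0.3469, 0.1827]
tool_rot: [-0.584, 3.084, 0.001]
contact_force: [-0.7, -2.3, 11.0]
width: 0.152
gripper_force: 60.4
clock: 3.95
ee_pos: [0.4062, 0.3469, 0.1827]
tool_rot: [-0.584, 3.084, 0.001]
contact_force: [0.2, 0.4, 6.2]
width: 0.15
gripper_force: 59.4
clock: 4.45
ee_pos: [0.4049, 0.3463, 0.1861]
tool_rot: [0.584, -3.085, 0.001]
contact_force: [0.3, 0.8, -2.9]
width: 0.154
gripper_force: 58.4
```

```bash

python3 -m handwheel '[{"travel":[0,0,-0.9],"spin":0},{"travel":[0,0,-1],"spin":0},{"travel":[0,0,-1],"spin":0},{"travel":[0,0,-1],"spin":0},{"travel":[0,0,-0.9],"spin":0}]'
python3 -m handwheel '[{"travel":[-0.17,-0.92,0],"spin":0},{"travel":[-0.17,-0.92,0],"spin":0},{"travel":[-0.17,-0.92,0],"spin":0},{"travel":[-0.17,-0.92,0],"spin":0},{"travel":[-0.17,-0.92,0],"spin":0}]'
python3 -m handwheel '[{"travel":[-0.17,-0.92,0],"spin":0},{"travel":[-0.17,-0.92,0],"spin":0},{"travel":[-0.17,-0.92,0],"spin":0},{"travel":[-0.17,-0.92,0],"spin":0},{"travel":[-0.17,-0.92,0],"spin":0}]'
python3 -m handwheel '[{"travel":[-0.17,-0.92,0],"spin":0},{"travel":[-0.17,-0.92,0],"spin":0},{"travel":[-0.17,-0.92,0],"spin":0},{"travel":[-0.17,-0.92,0],"spin":0},{"travel":[-0.17,-0.92,0],"spin":0}]'
python3 -m handwheel '[{"travel":[-0.17,-0.92,0],"spin":0},{"travel":[-0.17,-0.92,0],"spin":0},{"travel":[-0.17,-0.92,0],"spin":0},{"travel":[-0.17,-0.92,0],"spin":0},{"travel":[-0.17,-0.92,0],"spin":0}]'
python3 -m handwheel '[{"travel":[0,0,0],"spin":0.8},{"travel":[0,0,0],"spin":0.8},{"travel":[0,0,0],"spin":0.7},{"travel":[0,0,0],"spin":0},{"travel":[0,0,0],"spin":0}]'
cat > look.py <<'E'
from h import *
import sys
o=sensors.get_obs();print(o['joint_pos'],o['clock'],o['ee_pos'],o['contact_force'])
T=R.from_rotvec(o['tool_rot']).as_matrix();print('tool y head',np.degrees(np.arctan2(T[1,1],T[0,1])),T[:,2])
def rect(P,a,b,ctr,rad,nm):
    m=(P[...,2]>a)&(P[...,2]<b)&(np.hypot(P[...,0]-ctr[0],P[...,1]-ctr[1])<rad);Q=P[m]
    if len(Q)<10: print(nm,len(Q)); return
    r=cv2.minAreaRect(Q[:,:2].astype(np.float32));bx=cv2.boxPoints(r);e=max([bx[1]-bx[0],bx[2]-bx[1]],key=np.linalg.norm)
    print(nm,len(Q),'z',np.median(Q[:,2]).round(4),np.round(r[0],4),np.round(r[1],4),(np.degrees(np.arctan2(e[1],e[0]))%180).round(1))
for n in ('top','scene','wrist'):
    c=shot(n);cv2.imwrite(f'pics/{n}_{sys.argv[1]}.png',c['image']);P=cloud(c);print(n);np.savez(f'{n}_{sys.argv[1]}.npz',**c)
    rect(P,.062,.078,(.653,-.055),.045,'housing')
    rect(P,.01,.04,(.653,-.055),.016,'rotor')
    rect(P,.2,.26,(.653,-.055),.06,'bar')
    rect(P,.087,.1,(.5466,-.122),.08,'jaw')
    rect(P,.08,.087,(.5037,.1336),.1,'fence')
E
python3 look.py 2
```

```text
clock: 4.95
ee_pos: [0.4048, 0.3463, 0.3069]
tool_rot: [0.584, -3.085, 0.001]
contact_force: [0.0, -0.7, -3.4]
width: 0.156
gripper_force: 59.2
clock: 5.45
ee_pos: [0.4668, 0.2463, 0.3056]
tool_rot: [0.584, -3.084, 0.0]
contact_force: [-0.1, 0.5, -2.9]
width: 0.15
gripper_force: 59.2
clock: 5.95
ee_pos: [0.5287, 0.1471, 0.3056]
tool_rot: [0.584, -3.084, -0.001]
contact_force: [0.7, 0.7, -3.8]
width: 0.155
gripper_force: 59.2
clock: 6.45
ee_pos: [0.5906, 0.048, 0.3054]
tool_rot: [0.584, -3.084, -0.001]
contact_force: [-0.3, -0.2, -3.3]
width: 0.155
gripper_force: 59.2
clock: 6.95
ee_pos: [0.6529, -0.0515, 0.3056]
tool_rot: [0.584, -3.085, -0.001]
contact_force: [-0.8, 0.1, -2.9]
width: 0.152
gripper_force: 59.2
clock: 7.45
ee_pos: [0.6526, -0.0506, 0.3059]
tool_rot: [0.274, -3.128, -0.001]
contact_force: [0.7, -0.4, -3.6]
width: 0.156
gripper_force: 59.2
[-1.83714016e-01  3.96306089e-01  1.31783040e+00  1.21018216e-04
  1.42866339e+00 -1.92936509e+00] 7.45 [ 0.6526051  -0.05063657  0.30585956] [ 0.73371237 -0.36355373 -3.61306923]
tool y head 100.01743614266398 [-1.16502147e-03  3.38319983e-04 -9.99999264e-01]
top
housing 326 z 0.0712 [ 0.653  -0.0542] [0.0588 0.06  ] 99.2
rotor 54 z 0.0209 [ 0.6578 -0.0557] [0.028  0.0162] 88.1
bar 77 z 0.2531 [ 0.6257 -0.0521] [0.0466 0.0411] 0.5
jaw 38 z 0.0959 [ 0.5989 -0.1135] [0.0193 0.0117] 14.0
fence 358 z 0.084 [0.5036 0.1335] [0.1398 0.0144] 9.2
scene
housing 712 z 0.0694 [ 0.6552 -0.0533] [0.057  0.0608] 99.8
rotor 76 z 0.0201 [ 0.6451 -0.05  ] [0.0265 0.0132] 53.5
bar 299 z 0.2525 [ 0.6757 -0.0533] [0.0393 0.0456] 169.6
jaw 426 z 0.0941 [ 0.5498 -0.121 ] [0.1238 0.0127] 9.6
fence 330 z 0.0824 [0.5326 0.1311] [0.0783 0.1172] 146.3
wrist
housing 1578 z 0.0695 [ 0.6526 -0.0537] [0.0516 0.0601] 99.3
rotor 0
bar 3392 z 0.258 [ 0.6449 -0.0512] [0.0383 0.0784] 171.3
jaw 2782 z 0.0943 [ 0.5596 -0.1186] [0.102  0.0129] 9.7
fence 9925 z 0.0825 [0.5225 0.0904] [0.1225 0.1082] 9.9
```

View pics/wrist_2.png

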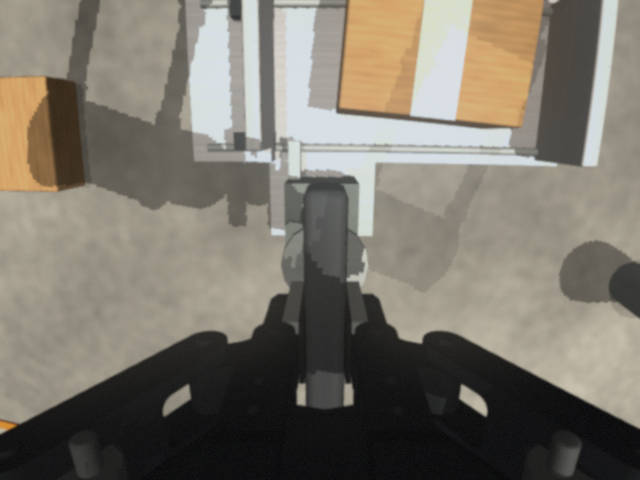

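The wrist view shows the key over the housing, with the collar at (325,262) and the housing edge at v≈180. From the housing rectangles the lock is at about (0.654,-0.0536), which matches the jig geometry. I'll correct 3 mm and descend to just above the mouth, then into the well.

```bash

python3 -m handwheel '[{"travel":[-0.04,-0.13,0],"spin":0.1},{"travel":[0,0,1],"spin":0},{"travel":[0,0,0.9],"spin":0},{"travel":[0,0,0],"spin":0},{"travel":[0,0,0],"spin":0}]'
python3 -m handwheel '[{"travel":[0,0,0.4],"spin":0},{"travel":[0,0,0.4],"spin":0},{"travel":[0,0,0.4],"spin":0},{"travel":[0,0,0.4],"spin":0},{"travel":[0,0,0.4],"spin":0}]'
python3 -m handwheel '[{"travel":[0,0,0.2],"spin":0},{"travel":[0,0,0],"spin":0},{"travel":[0,0,0],"spin":0}]'
python3 look.py 3
```

```text
clock: 8.1
ee_pos: [0.6544, -0.0537, 0.259]
tool_rot: [0.259, -3.131, -0.0]
contact_force: [0.9, 0.6, -2.6]
width: 0.152
gripper_force: 59.1
clock: 8.6
ee_pos: [0.6541, -0.0535, 0.2079]
tool_rot: [0.259, -3.13, -0.0]
contact_force: [0.3, 0.1, -2.5]
width: 0.149
gripper_force: 59.4
clock: 8.9
ee_pos: [0.6545, -0.0535, 0.204]
tool_rot: [-0.259, 3.131, -0.0]
contact_force: [0.4, -0.7, -2.8]
width: 0.15
gripper_force: 59.3
[-1.87540243e-01  4.60913755e-01  1.47000893e+00  9.24173874e-05
  1.21031291e+00 -1.92334111e+00] 8.9 [ 0.65447113 -0.0535349   0.20397064] [ 0.37331313 -0.73013002 -2.77288765]
tool y head 99.452196448924 [ 3.66916922e-04  1.83908283e-05 -9.99999933e-01]
top
housing 204 z 0.0714 [ 0.6492 -0.0551] [0.0496 0.0602] 99.6
rotor 0
bar 320 z 0.2284 [ 0.6512 -0.0553] [0.0297 0.1194] 99.1
jaw 14 z 0.0961 [ 0.5486 -0.126 ] [0.1225 0.0108] 14.2
fence 356 z 0.084 [0.5081 0.1083] [0.14   0.0659] 9.7
scene
housing 396 z 0.0693 [ 0.6558 -0.0539] [0.0561 0.0598] 99.7
rotor 8
bar 608 z 0.2274 [ 0.6627 -0.0541] [0.03   0.1198] 95.2
jaw 425 z 0.094 [ 0.5497 -0.1208] [0.123  0.0125] 9.5
fence 397 z 0.0822 [0.5133 0.1166] [0.0905 0.1137] 168.8
wrist
housing 3682 z 0.0696 [ 0.6542 -0.0534] [0.0548 0.0603] 99.3
rotor 0
bar 51701 z 0.2167 [ 0.6508 -0.0553] [0.0311 0.119 ] 99.3
jaw 4609 z 0.0944 [ 0.5756 -0.1158] [0.0692 0.013 ] 9.3
fence 8834 z 0.0826 [0.5333 0.0609] [0.0567 0.0446] 13.9
```

```bash

python3 -m handwheel '[{"travel":[0,0,0.12],"spin":0},{"travel":[0,0,0.12],"spin":0},{"travel":[0,0,0.12],"spin":0},{"travel":[0,0,0],"spin":0}]'
python3 -m handwheel '[{"travel":[0,0,0.12],"spin":0},{"travel":[0,0,0.12],"spin":0},{"travel":[0,0,0],"spin":0}]'
```

```text
clock: 9.45
ee_pos: [0.6539, -0.0535, 0.1942]
tool_rot: [0.259, -3.13, -0.001]
contact_force: [-0.0, 0.9, -2.6]
width: 0.152
gripper_force: 59.3
clock: 9.75
ee_pos: [0.654, -0.0535, 0.1882]
tool_rot: [0.259, -3.13, -0.001]
contact_force: [0.2, -0.0, -2.7]
width: 0.153
gripper_force: 59.2
```

```bash

python3 -m handwheel '[{"travel":[0,0,0.06],"spin":0},{"travel":[0,0,0],"spin":0},{"travel":[0,0,0],"spin":0}]'
python3 -m handwheel '[{"travel":[0,0,0.04],"spin":0},{"travel":[0,0,0],"spin":0},{"travel":[0,0,0],"spin":0}]'
```

```text
clock: 10.05
ee_pos: [0.6543, -0.0535, 0.1874]
tool_rot: [-0.259, 3.131, 0.0]
contact_force: [0.2, -0.3, -2.7]
width: 0.154
gripper_force: 59.2
clock: 10.35
ee_pos: [0.6544, -0.0535, 0.1868]
tool_rot: [-0.259, 3.13, -0.0]
contact_force: [0.1, 0.1, -0.6]
width: 0.151
gripper_force: 59.4
```

The collar is resting: the load fell to about 0 at z=0.187. Now I'll turn clockwise.

```bash

python3 -m handwheel '[{"travel":[0,0,0],"spin":0.7},{"travel":[0,0,0],"spin":0.7},{"travel":[0,0,0],"spin":0.7},{"travel":[0,0,0],"spin":0.7},{"travel":[0,0,0],"spin":0.7}]'
python3 -m handwheel '[{"travel":[0,0,0],"spin":0.7},{"travel":[0,0,0],"spin":0.7},{"travel":[0,0,0],"spin":0.7},{"travel":[0,0,0],"spin":0.7},{"travel":[0,0,0],"spin":0.7}]'
python3 -m handwheel '[{"travel":[0,0,0],"spin":0.7},{"travel":[0,0,0],"spin":0.7},{"travel":[0,0,0],"spin":0.7},{"travel":[0,0,0],"spin":0.7},{"travel":[0,0,0],"spin":0.7}]'
python3 -m handwheel '[{"travel":[0,0,0],"spin":0.7},{"travel":[0,0,0],"spin":0.7},{"travel":[0,0,0],"spin":0.7},{"travel":[0,0,0],"spin":0.7},{"travel":[0,0,0],"spin":0.7}]'
python3 -c "
from h import *
o=sensors.get_obs();T=R.from_rotvec(o['tool_rot']).as_matrix();print(np.degrees(np.arctan2(T[1,1],T[0,1])),o['wrist_torque'],o['joint_pos'])"
```

```text
clock: 10.85
ee_pos: [0.6545, -0.0535, 0.1868]
tool_rot: [0.224, 3.133, -0.0]
contact_force: [-0.5, 0.1, -0.7]
width: 0.149
gripper_force: 59.5
clock: 11.35
ee_pos: [0.6544, -0.0538, 0.1868]
tool_rot: [0.698, 3.062, -0.001]
contact_force: [-0.5, -1.0, -0.6]
width: 0.151
gripper_force: 59.5
clock: 11.85
ee_pos: [0.6542, -0.0539, 0.1868]
tool_rot: [1.155, 2.921, -0.001]
contact_force: [-0.0, -0.3, -0.5]
width: 0.154
gripper_force: 59.5
clock: 12.35
ee_pos: [0.654, -0.054, 0.1868]
tool_rot: [1.586, 2.711, -0.002]
contact_force: [-1.4, -1.0, -0.6]
width: 0.152
gripper_force: 59.6
29.35084016999869 [-0.2044996   0.26508687  0.10063636] [-1.87782260e-01  4.74116336e-01  1.49313542e+00 -1.42721181e-03
  1.17448834e+00 -6.99500474e-01]
```

```bash
g(){ python3 -c "
from h import *
o=sensors.get_obs();T=R.from_rotvec(o['tool_rot']).as_matrix();print(np.degrees(np.arctan2(T[1,1],T[0,1])),o['wrist_torque'])"; }
python3 -m handwheel '[{"travel":[0,0,0],"spin":0.5},{"travel":[0,0,0],"spin":0.4},{"travel":[0,0,0],"spin":0}]' | tail -3;g
python3 -m handwheel '[{"travel":[0,0,0],"spin":0.3},{"travel":[0,0,0],"spin":0.2},{"travel":[0,0,0],"spin":0}]'|tail -3;g
python3 -m handwheel '[{"travel":[0,0,0],"spin":0.2},{"travel":[0,0,0],"spin":0.2},{"travel":[0,0,0],"spin":0}]'|tail -3;g
```

```text
contact_force: [-1.9, -1.0, 1.2]
width: 0.152
gripper_force: 59.8
24.97938057669938 [-0.39289963  0.36103245  0.07191489]
contact_force: [-3.2, -3.0, 3.8]
width: 0.151
gripper_force: 60.2
22.459788849254327 [-0.54291927  0.63532274  0.21671317]
contact_force: [-4.3, -3.2, 5.4]
width: 0.152
gripper_force: 60.6
20.46725929047216 [-0.67886876  0.7804966   0.51464618]
```

```bash

python3 -m handwheel '[{"travel":[0,0,0],"spin":-0.3},{"travel":[0,0,0],"spin":0},{"travel":[0,0,0],"spin":0}]' | tail -3
python3 -m handwheel '[{"travel":[0,0,0],"spin":0},{"travel":[0,0,0],"spin":0},{"travel":[0,0,0],"spin":0},{"travel":[0,0,0],"spin":0},{"travel":[0,0,0],"spin":0}]' 1
python3 -m handwheel '[{"travel":[0,0,0],"spin":0},{"travel":[0,0,0],"spin":0},{"travel":[0,0,-0.5],"spin":0},{"travel":[0,0,-0.7],"spin":0},{"travel":[0,0,-1],"spin":0}]'
python3 -m handwheel '[{"travel":[0,0,-1],"spin":0},{"travel":[0,0,-1],"spin":0},{"travel":[0,0,-0.5],"spin":0},{"travel":[0,0,0],"spin":0}]'
sed -i "s/rect(P,.2,.26,/rect(P,.125,.15,/" look.py; python3 look.py 4
```

```text
contact_force: [-3.5, -4.1, 5.0]
width: 0.152
gripper_force: 60.5
clock: 14.05
ee_pos: [0.6544, -0.0533, 0.1862]
tool_rot: [-1.758, -2.604, -0.001]
contact_force: [-0.7, 0.0, -0.3]
width: 0.978
gripper_force: 0.0
clock: 14.55
ee_pos: [0.6538, -0.0534, 0.2417]
tool_rot: [-1.757, -2.602, 0.001]
contact_force: [0.8, -0.1, 0.5]
width: 1.003
gripper_force: 0.0
clock: 14.95
ee_pos: [0.6551, -0.0537, 0.3068]
tool_rot: [1.755, 2.6, 0.003]
contact_force: [0.8, -0.2, -0.5]
width: 0.999
gripper_force: 0.0
[-1.87579932e-01  3.97150886e-01  1.31421898e+00  1.17389929e-04
  1.42492486e+00 -5.70677960e-01] 14.95 [ 0.65507631 -0.05366734  0.30678755] [ 0.8376859  -0.20081101 -0.48888035]
tool y head 21.949298114140777 [ 5.22662831e-03 -8.73856833e-04 -9.99985959e-01]
top
housing 314 z 0.072 [ 0.6528 -0.0544] [0.0575 0.0601] 99.8
rotor 0
bar 223 z 0.1424 [ 0.6493 -0.0461] [0.015  0.0788] 113.8
jaw 33 z 0.0952 [ 0.6    -0.1128] [0.0157 0.012 ] 10.8
fence 352 z 0.0838 [0.5037 0.1336] [0.1401 0.0144] 9.6
scene
housing 641 z 0.0706 [ 0.6558 -0.0533] [0.0563 0.0607] 99.6
rotor 0
bar 540 z 0.1405 [ 0.6553 -0.0527] [0.0153 0.0953] 114.5
jaw 426 z 0.094 [ 0.5496 -0.1209] [0.1247 0.0124] 9.3
fence 392 z 0.0825 [0.5323 0.1285] [0.0844 0.1264] 143.6
wrist
housing 3426 z 0.0701 [ 0.6549 -0.0531] [0.0562 0.0603] 99.4
rotor 0
bar 3224 z 0.1413 [ 0.6544 -0.052 ] [0.014  0.0944] 113.8
jaw 2726 z 0.0944 [ 0.5488 -0.1202] [0.1232 0.0128] 9.4
fence 4500 z 0.0826 [0.5154 0.0467] [0.1017 0.0287] 20.2
```

View pics/wrist_4.png

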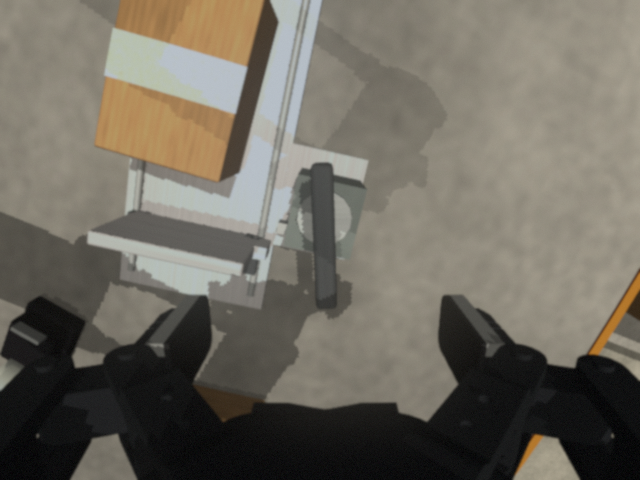

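The key stands on its collar, with the bar at (325,235), turned 75.6° to the stop. The jaw (175,242) is clear behind. Next I'll close the fingers, go behind the jaw and descend.

```bash

python3 -m handwheel '[{"travel":[0,0,0],"spin":0.9},{"travel":[0,0,0],"spin":0.8},{"travel":[0,0,0],"spin":0.8},{"travel":[0,0,0],"spin":0},{"travel":[0,0,0],"spin":0}]' -1
python3 -m handwheel '[{"travel":[-0.8,-0.93,0],"spin":0},{"travel":[-0.8,-0.93,0],"spin":0},{"travel":[-0.8,-0.93,0],"spin":0},{"travel":[-0.8,-0.93,0],"spin":0},{"travel":[-0.8,-0.93,0],"spin":0}]'
python3 -m handwheel '[{"travel":[0,0,0.8],"spin":0},{"travel":[0,0,0.9],"spin":0},{"travel":[0,0,0.9],"spin":0},{"travel":[0,0,0.9],"spin":0},{"travel":[0,0,0.9],"spin":0}]'
python3 look.py 5
```

```text
clock: 15.6
ee_pos: [0.6539, -0.0535, 0.3026]
tool_rot: [-2.028, -2.397, 0.002]
contact_force: [-0.9, 0.5, 0.4]
width: 0.146
gripper_force: 0.0
clock: 16.1
ee_pos: [0.555, -0.172, 0.3034]
tool_rot: [-2.029, -2.398, 0.0]
contact_force: [0.4, 0.3, 0.1]
width: -0.003
gripper_force: 0.0
clock: 16.6
ee_pos: [0.5557, -0.1712, 0.1927]
tool_rot: [-2.029, -2.398, 0.0]
contact_force: [0.5, 1.0, -0.2]
width: 0.002
gripper_force: 0.0
[-4.18546893e-01  3.67363758e-01  1.66008798e+00  1.43146852e-04
  1.11460356e+00 -5.84576298e-01] 16.6 [ 0.55572898 -0.17120777  0.19269037] [ 0.4602322   0.96465653 -0.19752064]
tool y head 9.509172610481713 [-3.70470548e-04  3.05445554e-04 -9.99999885e-01]
top
housing 352 z 0.0719 [ 0.6532 -0.0544] [0.0572 0.0602] 99.8
rotor 0
bar 323 z 0.1422 [ 0.6526 -0.0536] [0.0152 0.0952] 113.4
jaw 188 z 0.0958 [ 0.5555 -0.0861] [0.071  0.1018] 118.1
fence 1065 z 0.0842 [0.5116 0.0881] [0.1403 0.1069] 9.5
scene
housing 643 z 0.0703 [ 0.6559 -0.0533] [0.0571 0.0604] 99.5
rotor 0
bar 543 z 0.1406 [ 0.6555 -0.0531] [0.015  0.0947] 113.2
jaw 413 z 0.0939 [ 0.5515 -0.1207] [0.1213 0.0124] 9.8
fence 1203 z 0.0825 [0.5144 0.0885] [0.1392 0.1072] 9.6
wrist
housing 13053 z 0.0703 [ 0.6549 -0.0531] [0.0579 0.0604] 99.7
rotor 0
bar 4
jaw 8046 z 0.0944 [ 0.5487 -0.1205] [0.1236 0.0124] 9.4
fence 0
```

View pics/scene_5.png

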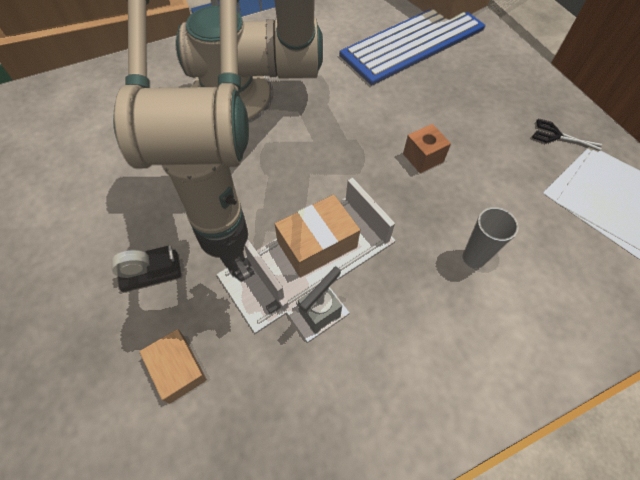

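The scene shows the key in the lock at (320,290), the closed gripper behind the jaw at (240,270), and the bystanders untouched. I'll descend and push.

```bash

python3 -m handwheel '[{"travel":[0,0,0.8],"spin":0},{"travel":[0,0,0.8],"spin":0},{"travel":[0,0,0.8],"spin":0},{"travel":[0.4,0,0],"spin":0},{"travel":[0.4,0,0],"spin":0}]'
python3 -m handwheel '[{"travel":[0.2,0,0],"spin":0},{"travel":[0.2,0,0],"spin":0},{"travel":[0.2,0,0],"spin":0},{"travel":[0.2,0,0],"spin":0},{"travel":[0.2,0,0],"spin":0}]'
python3 -m handwheel '[{"travel":[0.2,0,0],"spin":0},{"travel":[0.2,0,0],"spin":0},{"travel":[0.2,0,0],"spin":0},{"travel":[0.2,0,0],"spin":0},{"travel":[0.2,0,0],"spin":0}]'
python3 -m handwheel '[{"travel":[0.2,0,0],"spin":0},{"travel":[0.2,0,0],"spin":0},{"travel":[0.2,0,0],"spin":0},{"travel":[0.2,0,0],"spin":0},{"travel":[0.2,0,0],"spin":0}]'
python3 look.py 6
```

```text
clock: 17.25
ee_pos: [0.5532, -0.1511, 0.1349]
tool_rot: [2.031, 2.396, 0.001]
contact_force: [-0.4, -0.2, 0.3]
width: 0.003
gripper_force: 0.0
clock: 17.75
ee_pos: [0.5493, -0.1274, 0.1348]
tool_rot: [2.029, 2.395, 0.0]
contact_force: [0.6, -3.0, 2.1]
width: 0.0
gripper_force: 1.7
clock: 18.25
ee_pos: [0.5448, -0.1018, 0.1339]
tool_rot: [2.031, 2.396, 0.001]
contact_force: [2.1, -3.8, 2.4]
width: -0.003
gripper_force: 1.7
clock: 18.75
ee_pos: [0.5408, -0.0779, 0.1339]
tool_rot: [2.029, 2.396, -0.001]
contact_force: [3.5, -5.2, -0.2]
width: 0.002
gripper_force: 3.1
[-2.69672613e-01  3.82699840e-01  1.81224715e+00 -1.63878363e-03
  9.45205055e-01 -4.34283257e-01] 18.75 [ 0.54077273 -0.07787268  0.13394146] [ 3.54030484 -5.15025101 -0.24569556]
tool y head 9.486462102720296 [ 0.00103524 -0.00166438 -0.99999808]
top
housing 15 z 0.0733 [ 0.6578 -0.0498] [0.0601 0.0308] 35.6
rotor 0
bar 43 z 0.1423 [ 0.6521 -0.0538] [0.0141 0.095 ] 114.2
jaw 95 z 0.0956 [ 0.5089 -0.0644] [0.0579 0.0175] 18.1
fence 1147 z 0.0841 [0.5112 0.088 ] [0.1399 0.1068] 9.4
scene
housing 628 z 0.0704 [ 0.6553 -0.0535] [0.0574 0.0607] 99.2
rotor 0
bar 555 z 0.1408 [ 0.6302 -0.064 ] [0.0694 0.0949] 113.7
jaw 43 z 0.0937 [ 0.5644 -0.0698] [0.0622 0.0142] 35.3
fence 1303 z 0.0824 [0.5158 0.0887] [0.139 0.107] 10.3
wrist
housing 13641 z 0.0701 [ 0.6504 -0.0539] [0.0493 0.0614] 99.9
rotor 0
bar 852 z 0.145 [ 0.5967 -0.0551] [0.0082 0.0039] 11.9
jaw 14195 z 0.0944 [ 0.5384 -0.0713] [0.1129 0.035 ] 9.0
fence 0
```

```bash

python3 -m handwheel '[{"travel":[0.14,0,0],"spin":0},{"travel":[0.14,0,0],"spin":0},{"travel":[0.14,0,0],"spin":0},{"travel":[0.14,0,0],"spin":0},{"travel":[0.14,0,0],"spin":0}]'
python3 -m handwheel '[{"travel":[0.14,0,0],"spin":0},{"travel":[0.14,0,0],"spin":0},{"travel":[0.14,0,0],"spin":0},{"travel":[0.14,0,0],"spin":0},{"travel":[0.14,0,0],"spin":0}]'
python3 -m handwheel '[{"travel":[0.08,0,0],"spin":0},{"travel":[0.08,0,0],"spin":0},{"travel":[0.08,0,0],"spin":0}]'
python3 -m handwheel '[{"travel":[0.05,0,0],"spin":0},{"travel":[0.05,0,0],"spin":0},{"travel":[0,0,0],"spin":0}]'
```

```text
clock: 19.4
ee_pos: [0.5376, -0.0609, 0.1338]
tool_rot: [2.03, 2.396, -0.002]
contact_force: [3.0, -6.2, 0.4]
width: 0.0
gripper_force: 3.0
clock: 19.9
ee_pos: [0.5347, -0.0436, 0.1338]
tool_rot: [2.03, 2.396, -0.002]
contact_force: [1.9, -6.1, -0.0]
width: 0.004
gripper_force: 3.0
clock: 20.2
ee_pos: [0.5337, -0.0377, 0.1338]
tool_rot: [2.03, 2.397, -0.002]
contact_force: [3.1, -5.2, 1.9]
width: 0.002
gripper_force: 3.0
clock: 20.5
ee_pos: [0.5333, -0.0351, 0.1338]
tool_rot: [2.03, 2.397, -0.001]
contact_force: [2.7, -5.3, 0.8]
width: -0.002
gripper_force: 2.6
```

```bash

python3 -m handwheel '[{"travel":[0.05,0,0],"spin":0},{"travel":[0.05,0,0],"spin":0},{"travel":[0,0,0],"spin":0}]'
python3 -m handwheel '[{"travel":[0.05,0,0],"spin":0},{"travel":[0.04,0,0],"spin":0},{"travel":[0,0,0],"spin":0}]'
```

```text
clock: 20.8
ee_pos: [0.5329, -0.0327, 0.1338]
tool_rot: [2.03, 2.397, -0.001]
contact_force: [2.8, -4.8, 0.7]
width: -0.005
gripper_force: 2.6
clock: 21.1
ee_pos: [0.5329, -0.0324, 0.1338]
tool_rot: [2.026, 2.396, -0.006]
contact_force: [3.6, -10.9, -0.7]
width: -0.0
gripper_force: 6.0
```

```bash

python3 -m handwheel '[{"travel":[0.05,0,0],"spin":0},{"travel":[0.05,0,0],"spin":0},{"travel":[0,0,0],"spin":0}]'
python3 -m handwheel '[{"travel":[0.05,0,0],"spin":0},{"travel":[0.05,0,0],"spin":0},{"travel":[0,0,0],"spin":0}]'
python3 look.py 7 | sed -n '1,3p'
```

```text
clock: 21.4
ee_pos: [0.5329, -0.0321, 0.1339]
tool_rot: [2.022, 2.395, -0.01]
contact_force: [2.9, -18.8, -1.3]
width: -0.003
gripper_force: 9.6
clock: 21.7
ee_pos: [0.5329, -0.0318, 0.134]
tool_rot: [2.018, 2.394, -0.015]
contact_force: [3.0, -25.8, -2.1]
width: -0.003
gripper_force: 13.3
[-0.18262736  0.36647035  1.84068323 -0.01679848  0.92981627 -0.34262762] 21.7 [ 0.53286695 -0.03183545  0.13399167] [  3.03463771 -25.82852998  -2.09830993]
tool y head 9.741009297421995 [ 0.00216684 -0.01409139 -0.99989836]
top
```

View pics/scene_7.png

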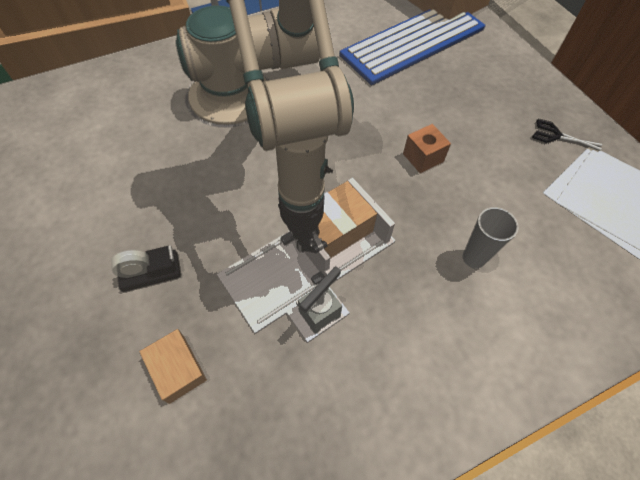

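The carton at (350,220) is clamped between jaw and fence, and the push force is rising stiffly. I'll back off, raise the arm, and check.

```bash

python3 -m handwheel '[{"travel":[-0.4,0,0],"spin":0},{"travel":[-0.8,0,0],"spin":0},{"travel":[-0.8,0,-0.2],"spin":0},{"travel":[-0.5,0,-0.8],"spin":0},{"travel":[0,0,-1],"spin":0}]'
python3 -m handwheel '[{"travel":[-0.8,0,-1],"spin":0},{"travel":[-0.8,0,-1],"spin":0},{"travel":[-0.8,0,-1],"spin":0},{"travel":[-0.8,0,-1],"spin":0},{"travel":[-0.8,0,-1],"spin":0}]'
python3 -m handwheel '[{"travel":[-0.8,0,0],"spin":0},{"travel":[-0.8,0,0],"spin":0},{"travel":[0,0,0],"spin":0},{"travel":[0,0,0],"spin":0}]'
python3 - <<'E'
import re
s=open('look.py').read()
s=s.replace("'jaw')","'oldjaw')")+"""
    rect(P,.088,.1,(.5275,-.0205),.075,'jaw')
    rect(P,.088,.1,(.51,.07),.12,'highstuff')
    rect(P,.074,.0865,(.512,.06),.13,'carton+fence')
"""
open('look.py','w').write(s)
E
python3 look.py 8
```

```text
clock: 22.35
ee_pos: [0.5397, -0.0868, 0.1823]
tool_rot: [-2.028, -2.389, 0.003]
contact_force: [-0.6, 0.1, 0.4]
width: 0.002
gripper_force: 0.0
clock: 22.85
ee_pos: [0.5568, -0.1843, 0.3087]
tool_rot: [-2.027, -2.392, -0.001]
contact_force: [-0.3, -0.1, -0.2]
width: -0.003
gripper_force: 0.0
clock: 23.25
ee_pos: [0.564, -0.2243, 0.3066]
tool_rot: [-2.028, -2.392, -0.0]
contact_force: [-0.5, -0.5, 0.2]
width: 0.004
gripper_force: 0.0
[-4.93622299e-01  3.25035994e-01  1.42621278e+00  1.18659832e-03
  1.39579805e+00 -6.57906478e-01] 23.25 [ 0.56398976 -0.22425949  0.30663691] [-0.54972689 -0.48535953  0.18163947]
tool y head 9.401209983766558 [-0.00424929  0.0036132  -0.99998444]
top
housing 350 z 0.0719 [ 0.6532 -0.0544] [0.0579 0.0604] 99.2
rotor 0
bar 322 z 0.1423 [ 0.6525 -0.0536] [0.015  0.0951] 114.4
oldjaw 0
fence 1877 z 0.0842 [0.5114 0.0881] [0.1398 0.1067] 9.7
jaw 326 z 0.0958 [0.5199 0.0138] [0.1296 0.0763] 9.6
highstuff 379 z 0.0951 [0.5128 0.0561] [0.1296 0.1622] 99.5
carton+fence 2745 z 0.0841 [0.5156 0.0637] [0.1398 0.1562] 99.8
scene
housing 641 z 0.0704 [ 0.6554 -0.0534] [0.0579 0.0604] 99.6
rotor 0
bar 542 z 0.1408 [ 0.6552 -0.0532] [0.0153 0.0951] 114.2
oldjaw 0
fence 2093 z 0.0825 [0.5139 0.0885] [0.1392 0.1069] 9.7
jaw 391 z 0.0939 [ 0.5321 -0.0166] [0.1238 0.0133] 9.4
highstuff 391 z 0.0939 [ 0.5321 -0.0166] [0.1238 0.0133] 9.4
carton+fence 3444 z 0.0824 [0.5194 0.0597] [0.1401 0.1678] 99.8
wrist
housing 3716 z 0.0705 [ 0.6563 -0.0621] [0.0567 0.043 ] 9.3
rotor 0
bar 2341 z 0.1405 [ 0.6649 -0.0768] [0.0149 0.0429] 114.1
oldjaw 0
fence 0
jaw 0
highstuff 0
carton+fence 0
```

View pics/top_8.png

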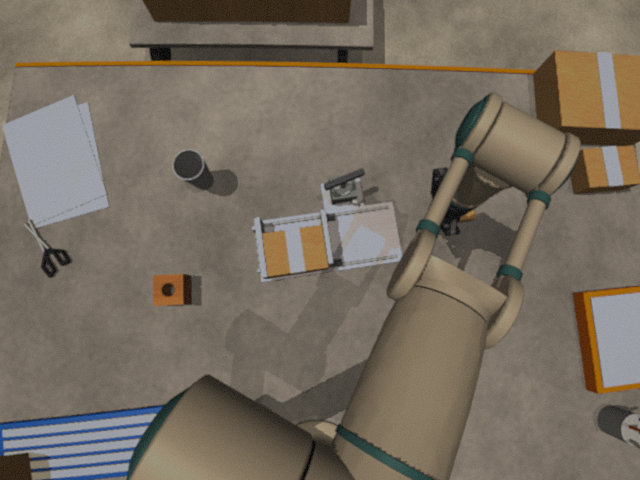

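The top view shows the carton (295,248) flush between fence (262) and jaw (326), with the key standing at (345,185). I'll check its lateral offset and angle.

```bash
python3 - <<'E'
from h import *
ex=np.array([np.cos(np.radians(9.5)),np.sin(np.radians(9.5))]);ey=np.array([-ex[1],ex[0]])
for n in('top','scene'):
    c=dict(np.load(n+'_8.npz'));P=cloud(c);h=cv2.cvtColor(c['image'],cv2.COLOR_BGR2HSV)
    m=(h[...,1]>90)&(P[...,2]>.075)&(P[...,2]<.09)&(np.hypot(P[...,0]-.51,P[...,1]-.06)<.11)
    r=cv2.minAreaRect(P[m][:,:2].astype(np.float32));print(n,r,(np.array(r[0])-[.5296,-.0212])@np.c_[ex,ey])
E
```

```text
top ((0.4975307583808899, 0.054623305797576904), (0.09967729449272156, 0.13910749554634094), 9.60373306274414) [-0.01911498  0.08007639]
scene ((0.5008012652397156, 0.056938908994197845), (0.10188296437263489, 0.13613684475421906), 9.117451667785645) [-0.01550714  0.08182044]
```

The carton sits at x ≈ -17 mm, y ≈ 80 mm, and is square within 0.5°.

```bash
python3 -c "
from plant import env
print(env.sign_off())"
```

```text
the job is handed in; nothing more can be done
None
```

I handed the job in at about 23 s of robot time, with no verdict returned: the key stands in the lock turned to the stop, and the carton measures square (within 0.5°) and snug between jaw and fence, 80 mm along y and about 17 mm off the centre line.

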